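Load the bottle roller

TASK

The paint in the biggest of the three bottles has settled, so load it on the bottle roller for mixing. Lay the bottle gently on its side on the table and let go, then take it again from above and lower it level between the roller's two end plates to lie along both rollers, foot at the hold-down arm's end and cap at the other; finally swing the raised hold-down arm over so that its wheel rests on the bottle. Do not let the bottle topple or drop, and leave the other bottles and the cup where they stand.

Things in the scene. Friction and masses are not known exactly. Their poses are not given: they have to be found in the camera images.
- big_bottle: the biggest of three upright round paint bottles: 158 mm tall, body 55 mm in diameter up to about 105 mm, then a rounded shoulder to 136 mm and the closed cap, 34 mm in diameter, up to 158 mm. 0.2 to 0.36 kg. Loose, starts standing. Origin: centre of its underside; z runs from foot to cap
- bottle_mid (a point): point on the big bottle's axis, 79 mm above its underside (half its length); axes as the bottle's. The table nearer the robot than the standing bottles is free for laying it down (around x 0.42, y 0.06 m); laid there it may rock for a second or two but does not roll away
- bottle_cap (a point): centre of the top of the big bottle's cap, on its axis, 158 mm from its underside
- middle_bottle: bystander: the middle-sized bottle, same shape, 146 mm tall, 51 mm in diameter; origin centre of underside, stands upright
- small_bottle: bystander: the smallest bottle, same shape, 134 mm tall, 47 mm in diameter; origin centre of underside, stands upright
- rinse_cup: bystander: plain rinse cup, 106 mm tall, 83 mm across the rim; origin centre of underside, stands upright
- roller: bottle roller, fixed on the table: grey base 152 (x) by 226 (y) mm, top 30 mm up, carrying two black rubber rollers along y between two upright aluminium end plates (96 mm wide in x, 118 mm high, inner faces at y = -89 and +89 mm). The plates leave no room for a gripper leaning along the bottle, only for one pointing straight down. Origin: centre of underside; z up. Arm at the -y end
- seat (a point): where the middle of the big bottle's axis belongs, in the roller's frame at x 0, y 0, z 84 mm; axes as the roller's. The free-turning rollers are 26 mm thick, their axes at x -22 and +22, z 50 mm. Bottle lying on them: top at z 111 mm, cap towards +y, foot towards -y (the arm's end), 10 mm spare before each end plate. Sides -x and +x are open above the rollers but for the arm's post
- hinge (a point): hinge of the hold-down arm, on its post: in the roller's frame at x +66, y -45, z 127 mm; hinge axis parallel to the roller's y. The post is 14 mm (x) by 10 mm (y), 134 mm high
- holddown (a joint): angle of the hold-down arm. 0 = level, reaching over the bottle towards the roller's -x; grows as raised; range -0.35 to 2.15. Starts raised at 1.85 to 2.05, leaning back from the rollers. Light (0.17 kg), stiff damped hinge: stays where left when steep; lower than about 0.8 it sinks slowly by itself till its wheel rests on the bottle (then about 0)
- grip_bar (a point): middle of the arm's black grip bar: round, 13 mm thick, 50 mm long, parallel to the roller's y, standing out sideways (+y) from the arm's free end. In the roller's frame, at arm angle q, it is at x = 66 - 106 cos q, y = -11, z = 127 + 106 sin q mm. Can be pinched from above across the bar; it turns between the fingers as the arm swings
- press_wheel: rubber wheel at the middle of the arm, 25 mm in diameter, 12 mm wide, 66 mm from the hinge axis, at y = -45 mm in the roller's frame; origin at its centre
There are look-alikes about, which are no part of the job. Leave any orange look-alike of the big_bottle alone.

How it is judged:
On the way, in this order (a step that is already met when the one before it is completed fails the run):
1. the big bottle lies on its side on the table, let go and not rolling away (angle between big_bottle's own z axis and vertical between 1.45 and 1.69 rad and height (world z) of bottle_mid below 0.04 m and contact force between the fingers and big_bottle below 0.05 N and linear speed of big_bottle below 0.1 m/s), for 0.2 s.
2. the big bottle lies along both rollers between the end plates, foot at the arm's end, while the hold-down arm is still raised (above 1.0 rad) (x of bottle_mid in the frame of roller between -0.008 and 0.008 m and y of bottle_mid in the frame of roller between -0.02 and 0.02 m and z of bottle_mid in the frame of roller between 0.076 and 0.092 m and y of bottle_cap in the frame of roller above 0.05 m and angle between the z axis of big_bottle and the y axis of roller, either way round below 0.08 rad and value of joint holddown above 1 rad), for 0.2 s.
At the end, for the whole second after the job is handed in: big bottle at rest on both rollers (axis within 8 mm of its seat, 20 mm of middle lengthwise, 0.08 rad of parallel), foot at the arm's end; arm within 0.12 rad of level, wheel pressing on the bottle (over 0.15 N); other bottles and cup within 30 mm of their starts (x of bottle_mid in the frame of roller between -0.008 and 0.008 m and y of bottle_mid in the frame of roller between -0.02 and 0.02 m and z of bottle_mid in the frame of roller between 0.076 and 0.092 m and y of bottle_cap in the frame of roller above 0.05 m and angle between the z axis of big_bottle and the y axis of roller, either way round below 0.08 rad and value of joint holddown between -0.12 and 0.12 rad and contact force between press_wheel and big_bottle above 0.15 N and linear speed of big_bottle below 0.03 m/s and distance of each of middle_bottle, small_bottle, rinse_cup from where it was at the start of the episode below 0.03 m); the robot touches nothing.
It fails at once if the big bottle topples or drops: moves faster than 0.5 m/s or turns faster than 5 rad/s without the fingers on it (contact force between the fingers and big_bottle below 0.05 N and (linear speed of big_bottle above 0.5 m/s or angular speed of big_bottle above 5 rad/s)).
It fails at once if another bottle or the cup is tipped over or moved more than 30 mm (distance of any of middle_bottle, small_bottle, rinse_cup from where it was at the start of the episode above 0.03 m or angle between any of middle_bottle, small_bottle, rinse_cup's own z axis and vertical above 0.5 rad).
It also fails if it takes over 64 s, if anything falls off the work surface, if the arm or the gripper's body presses on something with over 40 N, if the wrist force passes 120 N, or if a joint passes its speed limit or range.

ROBOT

A 6-joint arm with a two-finger parallel gripper is mounted at the origin on the work surface; the furniture and walls round the work are solid. World frame = base frame: x ahead of the robot, y to its left, z up, the work surface at z = 0. Lengths are in m, angles in rad, forces in N, time in s.
With the tool pointing down it reaches from about 0.325 to 0.85 m from the base axis. Payload 4.4 kg.
Tool frame: the origin (TCP) lies where the fingers leave the gripper's body, on its centre line; the fingertips stand 97 mm ahead of it and the grasp point (between the pads) lies 78 mm ahead of it; z points along the fingers, y is the line along which they close (so a half turn about z gives the same grasp; the last joint's range is limited). The gripper opens to 94 mm and grips with 3 to 60 N. Pads are 16 mm wide; open, the fingers measure 119 mm over their backs; the gripper's body (75 mm by 177 mm) begins 78 mm behind the grasp point.
Start: joints at [1.127, 0.207, 1.542, -0, 1.393, -0.15], TCP at [0.166, 0.551, 0.303] pointing down, gripper open.
Joint ranges: [-2.73, 2.73], [-0.86, 2.22], [0.23, 2.46], [-1.11, 4.25], [0.08, 2.63], [-2.82, 2.82]. Speed limits (rad/s): [2.79, 2.79, 3.14, 3.14, 3.14, 3.14].

INTERFACE

Orientations are given as a rotation vector (axis times angle).
In Python, from rig import bot gives the robot as it stands.
- The arm moves only by the tool drive_tool, never from a script. Its argument "targets" is text: rows parted by semicolons, each of 5 numbers parted by spaces: the shift along the tool's x, y, z in m, then the turn about the tool's z in degrees, then the finger opening in m, from 0 to 0.094. In form: x y z spin jaw; .... A call has 1 to 10 rows; each row is the pose to reach, as a shift and turn from the pose commanded when the call began, along the tool's axes at that moment; what a row does not reach only later rows make up. A row lasts 1/8 s, in which the tool goes at most 62.5 mm and 10.7 degrees, less where a joint would pass 70% of its speed; a pose out of reach is approached as far as the arm can. A call with a gripper value outside its range is refused whole. The fingers move at their own pace and stop on an object; "grip_force" is the grip in N (left out, the last holds). Time passes only in rows, so rows that repeat a pose let the fingers close. It gives the time, the measured TCP pose, the force, the opening and the grip force at its end, in the units of the state.
- bot.state(): the state, without advancing time (a new reading comes with each control period).
- bot.grab_frame(name): name is "scene" or "top"; returns the picture (400x640x3 uint8, red, green, blue); there is no depth.
- bot.get_calibration(name): a dict with "fx", "fy", "cx", "cy" (pixels), "cam_to_world" (4x4, takes a point from camera to world coordinates). Camera axes: x right, y up, looking along -z (the intrinsics and any distortion apply to the point x, -y, -z); pixel columns grow to the right and rows downward; lengths in m; the calibration is good to about 2 mm. A picture is of the moment at which its call begins. get_calibration takes no time and is no camera call.
- bot.job_done(): hands the job in; it is judged then, once.
The state is a dict: "t": time; "joint_positions": joint angles; "qvel": joint speeds; "effort": joint torques, N m; "tcp_pos": TCP position; "tcp_rot": TCP orientation; "wrist_force": force on the tool from outside, world axes, zero at the start; "moment": the same for the moment, N m; "grip_width": opening from 0.0 (shut) to 1.0 (fully open); "finger_force": force on a finger pad.
Only numpy, scipy, OpenCV 4.12 (cv2) and the standard library are available. Lean on these libraries where they do the work, as an engineer would, in place of code of your own. Each camera call takes 0.05 s, during which the arm holds its last target. There are 200 camera calls.

## Working session

There is one attempt and no reset: what is moved stays moved. The work goes in short steps, Python scripts to look and compute and a tool call to move; the robot and the scene stay as the last step left them, time stands still between calls to the robot, and variables do not carry over. Pictures are saved under pics/ and viewed, at most 10 in all, crops included, and the job is handed in when it is done.

Besides the shell and the picture viewer there is one more tool, called after "Emit:" as name(argument=value, ...) on one line, values as JSON. drive_tool: Moves the arm, as the interface text tells. Its arguments: {"type":"object","properties":{"targets":{"type":"string"},"grip_force":{"type":"number"}},"required":["targets"]}

```bash
mkdir -p pics; ls
python3 - <<'E'
from rig import bot
import cv2,json
for n in("scene","top"):
    cv2.imwrite(f"pics/{n}0.png",bot.grab_frame(n)[:,:,::-1]); c=bot.get_calibration(n); print(n,c)
print(bot.state())
E
```

```text
pics
scene {'fx': 449.175272085358, 'fy': 449.175272085358, 'cx': 316.11339970584726, 'cy': 205.22827823378492, 'cam_to_world': array([[-0.82574845,  0.44809899, -0.34255919,  0.21665572],
       [-0.56384277, -0.63978494,  0.52226101,  0.61151739],
       [ 0.01486042,  0.62440574,  0.7809588 ,  0.99858296],
       [ 0.        ,  0.        ,  0.        ,  1.        ]])}
top {'fx': 417.5777275150759, 'fy': 417.5777275150759, 'cx': 321.7978604049703, 'cy': 200.97226386119308, 'cam_to_world': array([[ 1.25026097e-02,  9.95634119e-01, -9.25007326e-02,
         4.90323878e-01],
       [-9.99921021e-01,  1.25673059e-02,  1.16931577e-04,
         1.52345441e-02],
       [ 1.27890607e-03,  9.24919651e-02,  9.95712610e-01,
         1.08543699e+00],
       [ 0.00000000e+00,  0.00000000e+00,  0.00000000e+00,
         1.00000000e+00]])}
{'t': 0.1, 'joint_positions': array([ 1.12747884e+00,  2.07379751e-01,  1.54278572e+00,  1.01275156e-07,
        1.39346629e+00, -1.50530363e-01]), 'qvel': array([-0.00040317, -0.00203617, -0.00307283,  0.00022914,  0.0012791 ,
       -0.00166406]), 'effort': array([-6.93920138e-04, -3.71861887e+01, -2.82295704e+01,  7.00901798e-02,
        3.10528034e-02, -4.83710164e-05]), 'tcp_pos': array([0.16576136, 0.55005035, 0.3015932 ]), 'tcp_rot': array([-4.58180737e-01, -3.10739708e+00,  3.06223288e-03]), 'wrist_force': array([0.67661602, 0.55845116, 0.22258263]), 'moment': array([ 0.0032141 ,  0.02084735, -0.01285437]), 'finger_force': 0.0, 'grip_width': 0.9985373227718994}
```

View pics/scene0.png

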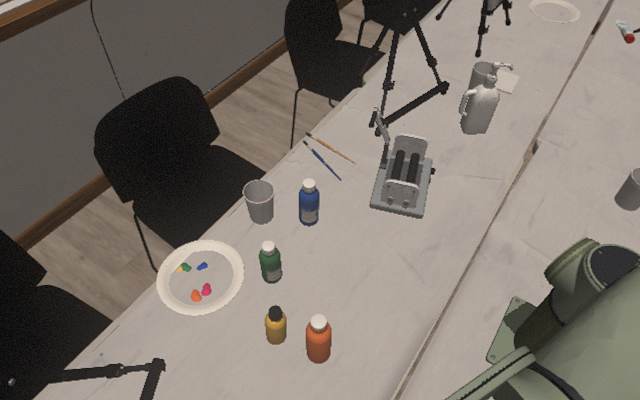

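View pics/top0.png

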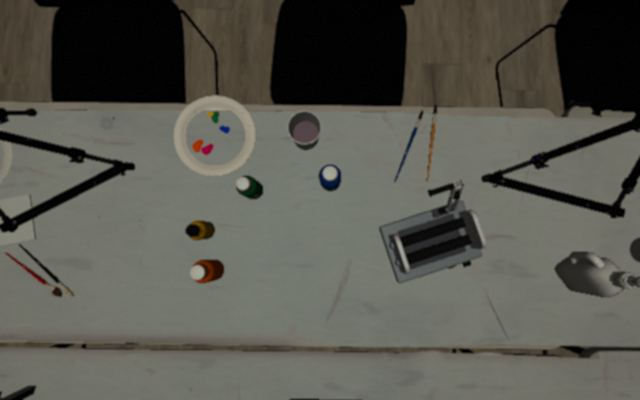

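Candidates: blue top (330,177) / scene (309,203), green top (249,187) / scene (270,262), yellow top (200,230) / scene (276,325), orange look-alike top (207,271) / scene (318,338). Blue looks like the tallest of the three non-orange bottles. I'll confirm that in enlarged crops.

```bash
cat > h.py <<'E'
import numpy as np, cv2
from rig import bot
def ray(n,px,z):
    c=bot.get_calibration(n); T=c["cam_to_world"]
    d=T[:3,:3]@np.array([(px[0]-c["cx"])/c["fx"],-(px[1]-c["cy"])/c["fy"],-1])
    o=T[:3,3]; return o+d*(z-o[2])/d[2]
def proj(n,p):
    c=bot.get_calibration(n); T=c["cam_to_world"]
    q=T[:3,:3].T@(np.array(p)-T[:3,3])
    return c["cx"]-c["fx"]*q[0]/q[2], c["cy"]+c["fy"]*q[1]/q[2]
def crop(img,x,y,w,h,s):
    return cv2.resize(img[y:y+h,x:x+w],None,fx=s,fy=s,interpolation=cv2.INTER_CUBIC)
E
python3 - <<'E'
import cv2,numpy as np
from h import crop
t=cv2.imread("pics/top0.png");s=cv2.imread("pics/scene0.png")
t=cv2.convertScaleAbs(t,alpha=1.5);s=cv2.convertScaleAbs(s,alpha=1.4)
A=np.hstack([crop(t,270,105,80,100,5),crop(s,235,165,100,125,4)])
cv2.imwrite("pics/a.png",A)
cv2.imwrite("pics/b.png",crop(t,370,170,130,120,5)[:, :])
E
```

```text
(no output)
```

View pics/a.png

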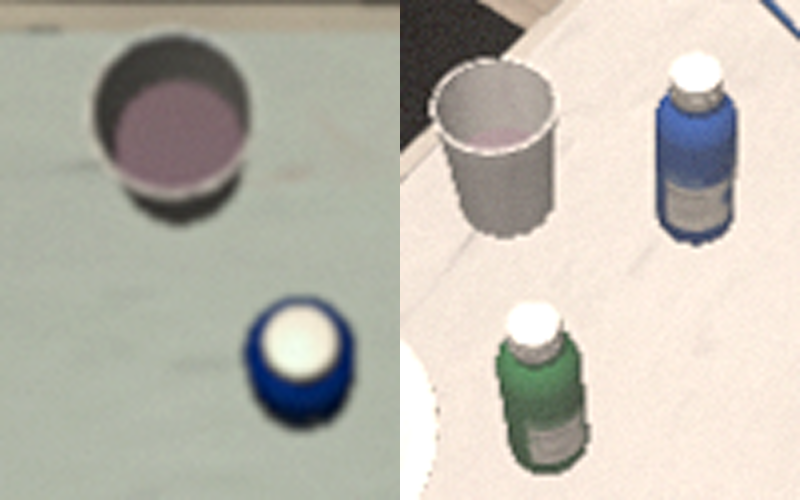

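View pics/b.png

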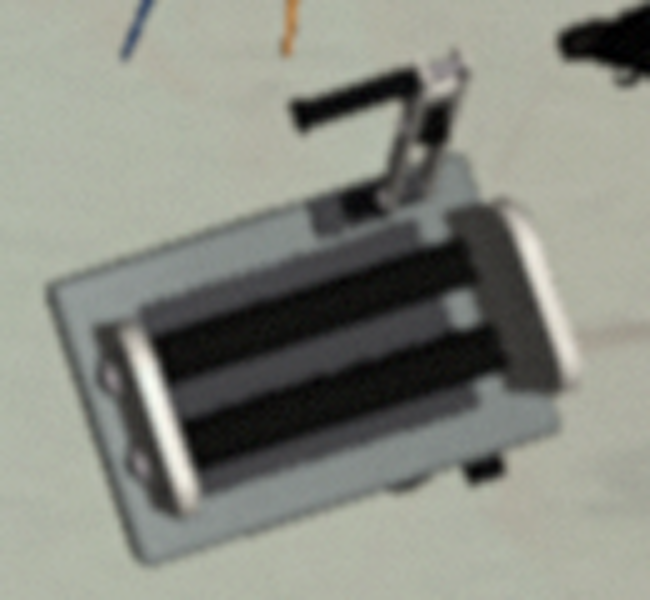

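Crops: blue is clearly the tallest and widest of the three (its cap in top is at about (329.8,172.8), in scene at (308.9,182.9)). Green is smaller and yellow is shorter. The cup rim in top is at about (304,127.6). Roller base corners in the second crop: (50,288), (148,565), (560,430), (463,152). The arm is at the image-right (-y) end, leaning back.

Run:
```python
from h import *
from scipy.optimize import least_squares
print("blue top",ray("top",(329.8,172.8),.158),"scene",ray("scene",(308.9,182.9),.158))
print("green",ray("top",(246,184),.146), ray("scene",(235+(533-400)/4,165+320/4),.146))
print("cup rim",ray("top",(304,127.6),.106))
f=lambda u,v:((u+.5)/5-.5+370,(v+.5)/5-.5+170)
P=[(76,113,30),(-76,113,30),(-76,-113,30),(76,-113,30)];Q=[f(50,286),f(146,566),f(562,430),f(463,150)]
W=np.array([ray("top",q,.03) for q in Q]);print(W)
g=lambda s:np.concatenate([W[i,:2]-s[:2]-np.array([[np.cos(s[2]),-np.sin(s[2])],[np.sin(s[2]),np.cos(s[2])]])@(np.array(P[i][:2])/1000) for i in range(4)])
r=least_squares(g,[.45,-.2,.2]);s=r.x;print("roller",s,r.fun.round(4))
c,n=np.cos(s[2]),np.sin(s[2]);R=np.array([[c,-n,0],[n,c,0],[0,0,1]])
q=1.95
loops=[[(76,113,30),(-76,113,30),(-76,-113,30),(76,-113,30)],[(48,89,118),(-48,89,118)],[(48,-89,118),(-48,-89,118)],
 [(-22,89,63),(-22,-89,63)],[(22,89,63),(22,-89,63)]]+[[(66-106*np.cos(q),y,127+106*np.sin(q)) for y in(-36,14)] for q in (1.85,2.05)]
out=[]
for cam,(x,y,w,h,k) in dict(top=(375,172,120,115,3.3),scene=(355,100,90,125,3.2)).items():
    im=cv2.convertScaleAbs(cv2.imread(f"pics/{cam}0.png"),alpha=1.4);im=cv2.resize(im,None,fx=4,fy=4,interpolation=cv2.INTER_CUBIC)
    for L in loops:
        p=[np.array(proj(cam,R@(np.array(a)/1000)+[s[0],s[1],0]))*4+1.5 for a in L]
        cv2.polylines(im,[np.int32(p)],len(L)>2,(0,0,255),1)
    out.append(cv2.resize(im[y*4:(y+h)*4,x*4:(x+w)*4],(400,int(400*h/w)) ))
H=max(o.shape[0] for o in out);out=[cv2.copyMakeBorder(o,0,H-o.shape[0],0,0,0) for o in out]
cv2.imwrite("pics/c.png",np.hstack(out))
```

```text
blue top [ 0.64021352 -0.00204114  0.158     ] scene [0.64032625 0.00081219 0.158     ]
green [0.61407384 0.18746165 0.146     ] [0.61441181 0.19884663 0.146     ]
cup rim [0.75721247 0.05994053 0.106     ]
[[ 0.52474075 -0.13160944  0.03      ]
 [ 0.38588789 -0.17944935  0.03      ]
 [ 0.45579785 -0.38855013  0.03      ]
 [ 0.59637517 -0.34147796  0.03      ]]
roller [ 0.49070041 -0.26027172  0.32630728] [-0.0017 -0.0027  0.0034 -0.0019  0.0009  0.0031 -0.0025  0.0015]
```

View pics/c.png

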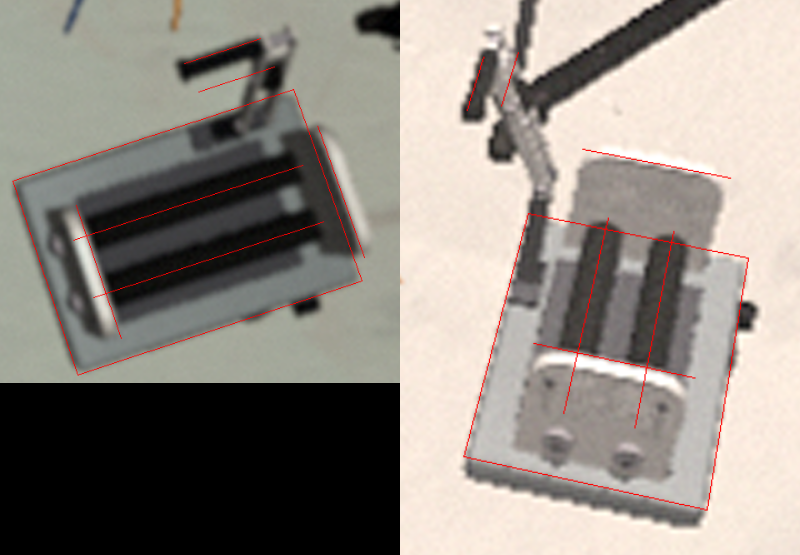

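Blue bottle axis ≈ (0.640, -0.001), and the two cameras agree. The cup is at (0.757, 0.060). Roller origin ≈ (0.491, -0.260), yaw ≈ 0.32, and the overlay fits in both cameras. The arm is at about 2.0 rad.

Since the tool stays vertical, I'll keep tool x along roller +y. I'll pinch the bottle at about 88 mm and tip it about the pads with its foot on the table.

```bash
cat >> h.py <<'E'
from scipy.spatial.transform import Rotation as Ro
def go(p,yaw=1.891):
    "tool-frame shift/spin to bring the grasp point to world p, tool x at yaw"
    s=bot.state();R=Ro.from_rotvec(s["tcp_rot"]).as_matrix();g=s["tcp_pos"]+.078*R[:,2]
    d=R.T@(np.array(p)-g);y=np.arctan2(R[1,0],R[0,0]);sp=-np.degrees((yaw-y+np.pi)%(2*np.pi)-np.pi)
    print("t",s["t"],"grasp",g.round(4),"yaw",round(y,4),"z",R[:,2].round(4),"-> shift",d.round(4),"spin",round(sp,2))
E
python3 -c "
from h import *
go((.640,-.001,.225))"
```

```text
t 0.1 grasp [0.1657 0.5499 0.2236] yaw 2.8488 z [-9.0e-04 -1.8e-03 -1.0e+00] -> shift [-0.6131 -0.3906 -0.0008] spin 54.88
```

Emit:
drive_tool(targets="-0.06 -0.04 0 6 0.094;-0.12 -0.08 0 14 0.094;-0.18 -0.115 0 22 0.094;-0.235 -0.15 0 30 0.094;-0.29 -0.185 0 38 0.094;-0.345 -0.22 0 46 0.094;-0.40 -0.255 0 54.9 0.094;-0.455 -0.29 0 54.9 0.094;-0.51 -0.325 0 54.9 0.094;-0.56 -0.36 0 54.9 0.094", grip_force=15)

```text
t: 1.35
tcp_pos: [0.5733, 0.0741, 0.3022]
tcp_rot: [-1.839, -2.546, 0.0]
wrist_force: [0.5, 0.4, -0.0]
grip_width: 1.001
finger_force: 0.0
```

```bash
python3 -c "
from h import *
go((.640,-.001,.225));go((.640,-.001,.089))"
```

```text
t 1.35 grasp [0.5732 0.0741 0.2242] yaw 1.8903 z [-6.e-04  3.e-04 -1.e+00] -> shift [-0.0923  0.0398 -0.0009] spin -0.04
t 1.35 grasp [0.5732 0.0741 0.2242] yaw 1.8903 z [-6.e-04  3.e-04 -1.e+00] -> shift [-0.0923  0.0399  0.1351] spin -0.04
```

Emit:
drive_tool(targets="-0.045 0.02 0 0 0.094;-0.085 0.036 0 0 0.094;-0.085 0.036 0 0 0.094;-0.085 0.036 0 0 0.094")

```text
t: 1.85
tcp_pos: [0.6327, 0.0069, 0.3018]
tcp_rot: [-1.838, -2.545, 0.001]
wrist_force: [1.1, 0.2, 1.1]
grip_width: 1.0
finger_force: 0.0
```

```bash
python3 -c "
from h import *
go((.640,-.001,.089))
cv2.imwrite('pics/d.png',cv2.convertScaleAbs(np.hstack([crop(bot.grab_frame('top'),280,120,100,100,4),crop(bot.grab_frame('scene'),250,120,100,100,4)])[:,:,::-1],alpha=1.4))"
```

```text
t 1.85 grasp [0.6325 0.0069 0.2238] yaw 1.8905 z [-1.9e-03  8.0e-04 -1.0e+00] -> shift [-0.0101  0.0048  0.1348] spin -0.03
```

View pics/d.png

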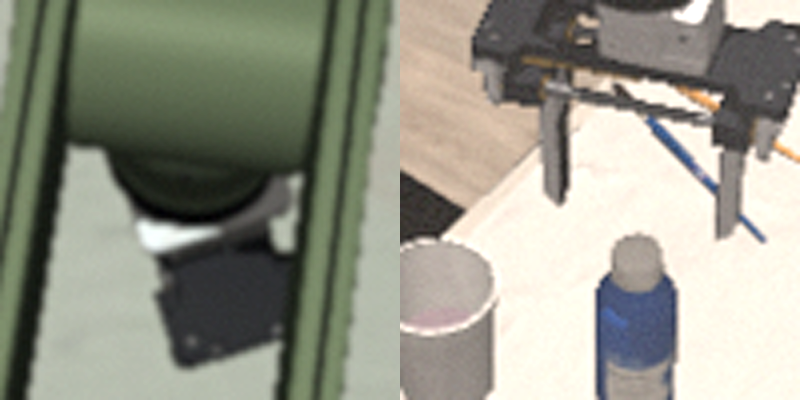

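The open fingers straddle the blue bottle, and the cup is clear to the left. Descend and grip.

Emit:
drive_tool(targets="-0.01 0.005 0 0 0.094;-0.01 0.005 0.03 0 0.094;-0.01 0.005 0.07 0 0.094;-0.01 0.005 0.105 0 0.094;-0.01 0.005 0.135 0 0.094;-0.01 0.005 0.135 0 0.094;-0.01 0.005 0.135 0 0.094", grip_force=12)

```text
t: 2.82
tcp_pos: [0.6421, -0.0014, 0.1691]
tcp_rot: [1.838, 2.546, 0.002]
wrist_force: [-0.3, 0.5, 0.0]
grip_width: 1.004
finger_force: 0.0
```

```bash
python3 -c "
from h import *
go((.640,-.001,.089))"
```

```text
t 2.825 grasp [ 0.6423 -0.0014  0.0911] yaw 1.8911 z [ 2.3e-03 -4.0e-04 -1.0e+00] -> shift [ 0.0011 -0.002   0.0021] spin 0.01
```

Emit:
drive_tool(targets="0 0 0 0 0.07;0 0 0 0 0.06;0 0 0 0 0.05;0 0 0 0 0.045;0 0 0 0 0.045;0 0 0 0 0.045;0 0 0 0 0.045")

```text
t: 3.7
tcp_pos: [0.6414, -0.0015, 0.1679]
tcp_rot: [1.839, 2.546, 0.0]
wrist_force: [-0.2, 0.2, 1.4]
grip_width: 0.577
finger_force: 11.9
```

```bash
python3 -c "
from h import *
go((.640,-.001,.089))
go((.42,.02,.11))
print(bot.state()['wrist_force'])"
```

```text
t 3.7 grasp [ 0.6415 -0.0015  0.0899] yaw 1.8907 z [ 6.e-04 -1.e-04 -1.e+00] -> shift [ 0.0009 -0.0012  0.0009] spin -0.02
t 3.7 grasp [ 0.6415 -0.0015  0.0899] yaw 1.8907 z [ 6.e-04 -1.e-04 -1.e+00] -> shift [ 0.09   -0.2035 -0.0203] spin -0.02
[-0.1621357   0.23540927  1.43685714]
```

Emit:
drive_tool(targets="0 0 -0.005 0 0.045;0 0 -0.012 0 0.045;0 0 -0.02 0 0.045;0 0 -0.02 0 0.045;0 0 -0.02 0 0.045;0 0 -0.02 0 0.045")

```text
t: 4.45
tcp_pos: [0.6409, -0.0014, 0.1873]
tcp_rot: [-1.839, -2.546, 0.001]
wrist_force: [0.3, 1.3, -3.4]
grip_width: 0.578
finger_force: 11.9
```

```bash
python3 -c "
from h import *
go((.46,-.03,.11))
print(bot.state()['wrist_force'],bot.state()['moment'])"
```

```text
t 4.45 grasp [ 0.6408 -0.0014  0.1093] yaw 1.8906 z [-8.e-04  1.e-04 -1.e+00] -> shift [ 0.0297 -0.1807 -0.0006] spin -0.02
[ 0.28842933  1.34364403 -3.37164964] [-0.05361307  0.0517555   0.00252249]
```

Emit:
drive_tool(targets="0.002 -0.01 0 0 0.045;0.005 -0.03 0 0 0.045;0.01 -0.055 0 0 0.045;0.015 -0.085 0 0 0.045;0.02 -0.115 0 0 0.045;0.025 -0.145 0 0 0.045;0.028 -0.168 0 0 0.045;0.03 -0.18 0 0 0.045;0.03 -0.18 0 0 0.045;0.03 -0.18 0 0 0.045")

```text
t: 5.7
tcp_pos: [0.4618, -0.0297, 0.1881]
tcp_rot: [1.839, 2.546, 0.001]
wrist_force: [1.1, -0.3, -1.9]
grip_width: 0.576
finger_force: 11.9
```

Emit:
drive_tool(targets="0 0 0.006 0 0.045;0 0 0.012 0 0.045;0 0 0.016 0 0.045;0 0 0.019 0 0.045;0 0 0.0205 0 0.045;0 0 0.0205 0 0.045;0 0 0.0205 0 0.045;0 0 0.0205 0 0.045")

```text
t: 6.7
tcp_pos: [0.4611, -0.0298, 0.1678]
tcp_rot: [1.839, 2.546, -0.0]
wrist_force: [-2.5, -0.6, 5.5]
grip_width: 0.573
finger_force: 12.0
```

```bash
python3 -c "
from h import *
go((.46,-.03,.09))
print(bot.state()['wrist_force'],bot.state()['moment'])
cv2.imwrite('pics/e.png',cv2.convertScaleAbs(crop(bot.grab_frame('scene'),330,120,180,150,4)[:,:,::-1],alpha=1.4))"
```

```text
t 6.7 grasp [ 0.4612 -0.0298  0.0898] yaw 1.8907 z [ 6.e-04 -5.e-04 -1.e+00] -> shift [ 0.0002 -0.0012 -0.0002] spin -0.02
[-2.465271   -0.64073771  5.50117778] [-0.15296997  0.6067199   0.02616881]
```

View pics/e.png

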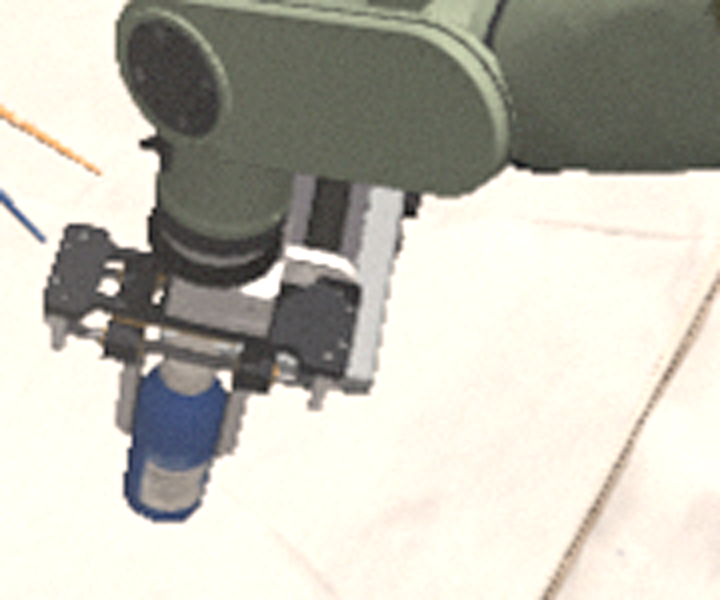

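Emit:
drive_tool(targets="0 0 0 0 0.045;0.006 0 -0.001 0 0.045;0.013 0 -0.002 0 0.045;0.019 0 -0.003 0 0.045;0.026 0 -0.003 0 0.045;0.032 0 -0.003 0 0.045;0.039 0 -0.002 0 0.045;0.0455 0 -0.001 0 0.045;0.052 0 0.0005 0 0.045;0.058 0 0.002 0 0.045", grip_force=6)

```text
t: 8.0
tcp_pos: [0.4423, 0.0259, 0.1648]
tcp_rot: [-1.839, -2.546, 0.0]
wrist_force: [-0.1, -1.1, -1.7]
grip_width: 0.567
finger_force: 6.0
```

```bash
python3 -c "
from h import *
go((.46,-.03,.09))
print(bot.state()['wrist_force'],bot.state()['moment'])
cv2.imwrite('pics/f.png',cv2.convertScaleAbs(crop(bot.grab_frame('scene'),310,160,140,120,4)[:,:,::-1],alpha=1.4))"
```

```text
t 8.0 grasp [0.4422 0.0259 0.0868] yaw 1.8906 z [-6.e-04  1.e-04 -1.e+00] -> shift [-0.0587 -0.0007 -0.0032] spin -0.02
[-0.09639051 -1.1434847  -1.71252579] [-0.15899831  0.05480801  0.00457536]
```

View pics/f.png

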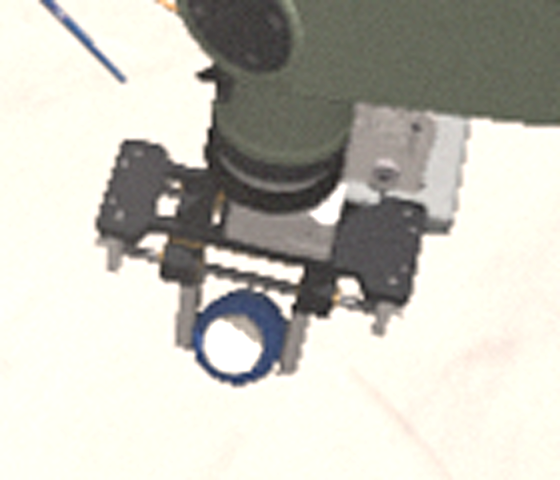

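The bottle is leaning over with its cap toward the camera at crop (235,345), pivoting between the pads as planned. Continue the arc.

Emit:
drive_tool(targets="0.009 0 0.002 0 0.045;0.018 0 0.006 0 0.045;0.026 0 0.012 0 0.045;0.0335 0 0.018 0 0.045;0.04 0 0.025 0 0.045;0.0465 0 0.033 0 0.045;0.0515 0 0.041 0 0.045;0.056 0 0.050 0 0.045;0.059 0 0.058 0 0.045;0.059 0 0.058 0 0.045")

```text
t: 9.3
tcp_pos: [0.4248, 0.0816, 0.1071]
tcp_rot: [1.839, 2.546, 0.001]
wrist_force: [0.7, 1.2, -1.4]
grip_width: 0.564
finger_force: 6.0
```

```bash
python3 -c "
from h import *
go((.4,.1,.0275))
print(bot.state()['wrist_force'],bot.state()['moment'])
cv2.imwrite('pics/g.png',cv2.convertScaleAbs(np.hstack([crop(bot.grab_frame('scene'),280,170,130,120,3),crop(bot.grab_frame('top'),230,210,130,120,3)])[:,:,::-1],alpha=1.4))"
```

```text
t 9.3 grasp [0.4249 0.0816 0.0291] yaw 1.8908 z [ 0.0012  0.     -1.    ] -> shift [ 0.0253 -0.0178  0.0016] spin -0.01
[ 0.66082366  1.1635722  -1.35851964] [ 0.00209486 -0.12599474 -0.03400882]
```

View pics/g.png

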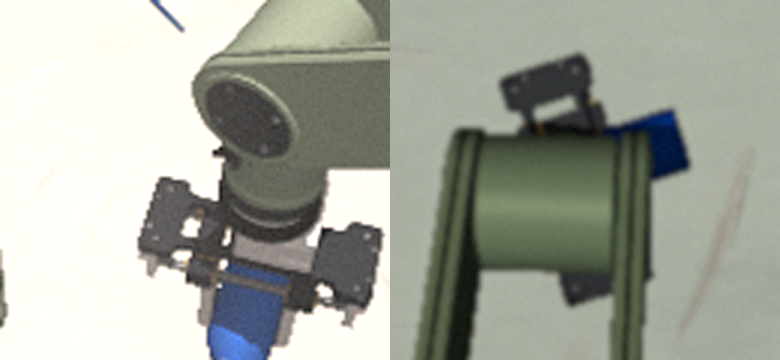

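Almost flat. Settle the last 2 mm, then release gently.

Emit:
drive_tool(targets="0.001 0 0.001 0 0.045;0.001 0 0.002 0 0.045;0.001 0 0.003 0 0.045;0.001 0 0.003 0 0.045", grip_force=4)

```text
t: 9.9
tcp_pos: [0.4246, 0.0824, 0.1049]
tcp_rot: [1.839, 2.545, 0.002]
wrist_force: [0.6, -0.3, 5.9]
grip_width: 0.571
finger_force: 4.0
```

Emit:
drive_tool(targets="0 0 0 0 0.055;0 0 0 0 0.060;0 0 0 0 0.066;0 0 0 0 0.072;0 0 0 0 0.080;0 0 0 0 0.090;0 0 0 0 0.094;0 0 0 0 0.094;0 0 0 0 0.094;0 0 0 0 0.094")

```text
t: 11.15
tcp_pos: [0.4238, 0.0824, 0.1041]
tcp_rot: [-1.839, -2.547, 0.0]
wrist_force: [0.3, -0.3, -0.2]
grip_width: 0.999
finger_force: 0.0
```

Emit:
drive_tool(targets="0 0 0 0 0.094;0 0 0 0 0.094;0 0 0 0 0.094;0 0 -0.01 0 0.094;0 0 -0.03 0 0.094;0 0 -0.06 0 0.094;0 0 -0.1 0 0.094;0 0 -0.14 0 0.094;0 0 -0.14 0 0.094")

```text
t: 12.28
tcp_pos: [0.4262, 0.0825, 0.2484]
tcp_rot: [1.835, 2.541, 0.008]
wrist_force: [-0.3, -0.0, -0.7]
grip_width: 1.002
finger_force: 0.0
```

```bash
python3 -c "
from h import *
go((.4,.1,.0275))
cv2.imwrite('pics/i.png',cv2.convertScaleAbs(np.hstack([crop(bot.grab_frame('scene'),280,170,130,120,3),crop(bot.grab_frame('top'),230,210,130,120,3)])[:,:,::-1],alpha=1.4))"
```

```text
t 12.275 grasp [0.4269 0.0825 0.1704] yaw 1.8907 z [ 9.2e-03 -1.0e-04 -1.0e+00] -> shift [ 0.0255 -0.0213  0.1426] spin -0.02
```

View pics/i.png

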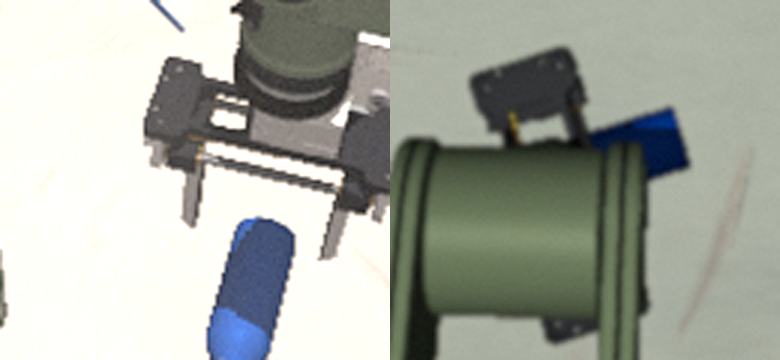

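The bottle lies on the table along tool x, foot at scene crop (265,225) and cap toward the camera, let go. I've used all the picture views, so from here I measure by code. Next: find the foot and the axis from the blue mask.

Run:
```python
from h import *
from scipy.optimize import minimize
t=bot.grab_frame('top').astype(int);s=bot.grab_frame('scene').astype(int)
m={}
for n,im,box in(("top",t,(270,205,350,300)),("scene",s,(330,225,420,345))):
    k=(im[:,:,2]>im[:,:,0]*1.6+8)&(im[:,:,2]>im[:,:,1]*1.25); b=np.zeros_like(k);b[box[1]:box[3],box[0]:box[2]]=1;k&=b
    m[n]=k; ys,xs=np.nonzero(k); print(n,k.sum(),xs.min(),xs.max(),ys.min(),ys.max())
print("scene foot/cap pred",proj("scene",(.4515,-.003,.0275)),proj("scene",(.4015,.147,.0275)))
# silhouette of body (0..~125mm) for pose (x,y of foot, yaw); compare in scene
prof=[(0,26),(3,27.5),(105,27.5),(120,25),(131,19)]
def sil(n,p):
    a=np.array([np.cos(p[2]),np.sin(p[2]),0]);b=np.array([-a[1],a[0],0]);pts=[]
    for h,r in prof:
        for f in np.linspace(0,2*np.pi,24): pts.append(proj(n,np.array([p[0],p[1],.0275])+a*h/1e3+r/1e3*(b*np.cos(f)+[0,0,np.sin(f)])))
    K=8;c=cv2.convexHull((np.array(pts)*K+K/2-.5).round().astype(np.int32));o=np.zeros((400*K,640*K),np.uint8);cv2.fillConvexPoly(o,c,1)
    return cv2.resize(o.astype(np.float32),(640,400),interpolation=cv2.INTER_AREA)
mx=int(np.nonzero(m["top"])[1].min())
def cost(p):
    A=np.abs(sil("scene",p)-m["scene"])[225:345].sum()
    B=np.abs(sil("top",p)-m["top"])[205:300,309:350].sum()
    return A+B
best=minimize(cost,[.4515,-.003,1.89],method="Nelder-Mead",options=dict(initial_simplex=[[.4515,-.003,1.89],[.457,-.003,1.89],[.4515,.004,1.89],[.4515,-.003,1.94]],maxiter=60))
p=best.x;print(p,best.fun);a=np.array([np.cos(p[2]),np.sin(p[2])])
print("cost parts",np.abs(sil("scene",p)-m["scene"])[225:345].sum(),sil("scene",p).sum())
for d in(.068,.079,.09): print(d,p[:2]+a*d)
g=p[:2]+a*.070; go((g[0],g[1],.0275),p[2])
np.save("m.npy",np.stack([m["top"],m["scene"]]))
```

```text
top 342 297 328 247 268
scene 586 349 377 243 292
scene foot/cap pred (np.float64(369.6142376972607), np.float64(247.04008439046302)) (np.float64(356.14356278308236), np.float64(300.7486209662598))Traceback (most recent call last):
  File "<stdin>", line 22, in <module>
    res = _minimize_neldermead(fun, x0, args, callback, bounds=bounds,
                               **options)
    fxr = func(xr)
    fx = function(np.copy(x), *(wrapper_args + args))
  File "<stdin>", line 19, in cost
  File "<stdin>", line 14, in sil
  File "h.py", line 8, in proj
    c=bot.get_calibration(n); T=c["cam_to_world"]
ValueError: time passes only in moves, steps and waits
```

```bash
python3 - <<'E'
import re
s=open("h.py").read()
s=s.replace("def ray","C={n:bot.get_calibration(n) for n in('top','scene')}\ndef ray").replace("c=bot.get_calibration(n);","c=C[n];")
s=s.replace("def go(p","""prof=[(0,26),(3,27.5),(105,27.5),(120,25),(131,19)]
def sil(n,p,z=.0275):
    "antialiased body mask of a bottle lying at foot x,y, yaw"
    a=np.array([np.cos(p[2]),np.sin(p[2]),0]);b=np.array([-a[1],a[0],0])
    pts=[proj(n,np.array([p[0],p[1],z])+a*h/1e3+r/1e3*(b*np.cos(f)+[0,0,np.sin(f)])) for h,r in prof for f in np.linspace(0,6.28,24)]
    K=8;o=np.zeros((400*K,640*K),np.uint8);cv2.fillConvexPoly(o,cv2.convexHull((np.array(pts)*K+K/2-.5).round().astype(np.int32)),1)
    return cv2.resize(o.astype(np.float32),(640,400),interpolation=cv2.INTER_AREA)
def blue(n,box):
    im=bot.grab_frame(n).astype(int);k=(im[:,:,2]>im[:,:,0]*1.6+8)&(im[:,:,2]>im[:,:,1]*1.25);b=np.zeros_like(k);b[box[1]:box[3],box[0]:box[2]]=1
    return k&b
def go(p""")
open("h.py","w").write(s)
E
cat > fit.py <<'E'
from h import *
from scipy.optimize import minimize
s=blue("scene",(330,225,420,345));t=blue("top",(317,205,350,300))
ys,xs=np.nonzero(s);h=np.zeros((400,640),np.uint8);cv2.fillConvexPoly(h,cv2.convexHull(np.c_[xs,ys].astype(np.int32)),1)
print("mask,hull",s.sum(),h.sum(),"top",t.sum())
cost=lambda p:np.abs(sil("scene",p)-h).sum()+np.abs(sil("top",p)-t)[:,318:].sum()
q=np.array([.4515,-.003,1.89])
b=minimize(cost,q,method="Nelder-Mead",options=dict(initial_simplex=[q,q+[.006,0,0],q+[0,.006,0],q+[0,0,.05]],maxiter=80))
p=b.x;print(p,b.fun,np.abs(sil("scene",p)-h).sum(),sil("scene",p).sum());g=p[:2]+.072*np.array([np.cos(p[2]),np.sin(p[2])]);print(g)
go((g[0],g[1],.0275),p[2])
E
python3 fit.py
```

```text
mask,hull 567 1023 top 194
[0.45309646 0.00218713 1.88463422] 149.390625 117.484375 1133.7031
[0.43086924 0.07067035]
t 12.575 grasp [0.4225 0.0824 0.1647] yaw 1.8906 z [-0.0033  0.     -1.    ] -> shift [-0.0139  0.0047  0.1371] spin 0.34
```

Run:
```python
from h import *
f=lambda u,v:((u+.5)/3-.5+230,(v+.5)/3-.5+210)
print(ray("top",f(674-390,109),.0275),ray("top",f(689-390,166),.0275),ray("top",f(682-390,138),.035))
h=lambda u,v:((u+.5)/3-.5+280,(v+.5)/3-.5+170)
print("scene back edges",ray("scene",h(266,218),.055),ray("scene",h(294,238),.035),ray("scene",h(236,232),.035))
```

```text
[0.47477231 0.00729911 0.0275    ] [ 0.42753568 -0.00580971  0.0275    ] [4.50975312e-01 4.13197646e-04 3.50000000e-02]
scene back edges [0.45464215 0.0039425  0.055     ] [ 0.42977476 -0.00486419  0.035     ] [0.47350074 0.01820165 0.035     ]
```

Foot ≈ (0.4523, 0.0015), axis yaw ≈ 1.888, and both cameras agree within 3 mm. I'll grip 84 mm from the foot, 5 mm above the axis. That keeps the gripper body clear of the raised arm, which reads q ≈ 2.0.

Emit:
drive_tool(targets="0 0.003 0.04 0 0.094;0 0.003 0.08 0 0.094;0 0.003 0.115 0 0.094;0 0.003 0.132 0 0.094;0 0.003 0.132 0 0.094;0 0.003 0.132 0 0.094", grip_force=10)

```text
t: 13.32
tcp_pos: [0.4269, 0.0834, 0.1123]
tcp_rot: [1.839, 2.547, 0.0]
wrist_force: [0.6, 0.1, 0.8]
grip_width: 0.998
finger_force: 0.0
```

```bash
python3 -c "
from h import *
go((.426,.0813,.0325))"
```

```text
t 13.325 grasp [0.4269 0.0834 0.0343] yaw 1.8906 z [ 1.e-04 -0.e+00 -1.e+00] -> shift [-0.0017 -0.0015  0.0018] spin -0.02
```

Emit:
drive_tool(targets="-0.002 -0.001 0.002 0 0.075;-0.002 -0.001 0.002 0 0.064;-0.002 -0.001 0.002 0 0.058;-0.002 -0.001 0.002 0 0.052;-0.002 -0.001 0.002 0 0.045;-0.002 -0.001 0.002 0 0.045;-0.002 -0.001 0.002 0 0.045")

```text
t: 14.2
tcp_pos: [0.4264, 0.0812, 0.1103]
tcp_rot: [1.839, 2.547, -0.0]
wrist_force: [-1.4, -0.6, 3.7]
grip_width: 0.571
finger_force: 10.0
```

Emit:
drive_tool(targets="0 0 0 0 0.045;0 0 0 0 0.045;0 0 -0.004 0 0.045;0 0 -0.012 0 0.045;0 0 -0.03 0 0.045;0 0 -0.06 0 0.045;0 0 -0.09 0 0.045;0 0 -0.11 0 0.045;0 0 -0.11 0 0.045;0 0 -0.11 0 0.045", grip_force=45)

```text
t: 15.45
tcp_pos: [0.4255, 0.0812, 0.2192]
tcp_rot: [-1.839, -2.546, 0.002]
wrist_force: [0.5, 0.2, -3.5]
grip_width: 0.564
finger_force: 45.0
```

Run:
```python
from h import *
print(bot.state()['wrist_force'],bot.state()['moment'])
x,y,th=.4905,-.2605,.32
c,n=np.cos(th),np.sin(th)
w=lambda a,b:(x+c*a-n*b,y+n*a+c*b)
print("via",w(0,.005)); go((*w(0,.005),.17),th+np.pi/2)
# level check: blue mask in scene vs model at height
s=blue("scene",(300,150,440,360));ys,xs=np.nonzero(s);print("mask",len(xs),xs.min(),xs.max(),ys.min(),ys.max())
st=bot.state();z=st["tcp_pos"][2]-.078-.005
g=st["tcp_pos"][:2];yaw=1.8906;p=np.r_[g-.084*np.array([np.cos(yaw),np.sin(yaw)]),yaw]
for tz in(.0,): 
    m=sil("scene",p,z)>.5;yy,xx=np.nonzero(m);print("model",m.sum(),xx.min(),xx.max(),yy.min(),yy.max())
```

```text
[ 0.52180969  0.16800419 -3.47013607] [-0.0234234   0.04685696 -0.0120671 ]
via (np.float64(0.4889271671969194), np.float64(-0.2557538229095878))
t 15.45 grasp [0.4254 0.0812 0.1412] yaw 1.8906 z [-0.0017  0.     -1.    ] -> shift [-0.3398 -0.0457 -0.0289] spin -0.01
mask 559 312 381 150 269
model 1292 352 384 217 273
```

Emit:
drive_tool(targets="0 0 -0.02 0 0.045;-0.01 0 -0.04 0 0.045;-0.03 -0.004 -0.05 0 0.045;-0.06 -0.008 -0.05 0 0.045;-0.1 -0.013 -0.05 0 0.045;-0.14 -0.019 -0.05 0 0.045;-0.18 -0.024 -0.05 0 0.045;-0.22 -0.03 -0.05 0 0.045;-0.26 -0.035 -0.05 0 0.045;-0.29 -0.039 -0.05 0 0.045")

```text
t: 16.75
tcp_pos: [0.4799, -0.2077, 0.2683]
tcp_rot: [-1.839, -2.543, 0.0]
wrist_force: [-0.9, 0.3, -2.2]
grip_width: 0.566
finger_force: 45.0
```

Emit:
drive_tool(targets="-0.02 -0.003 0 0 0.045;-0.037 -0.005 0 0 0.045;-0.046 -0.006 0 0 0.045;-0.046 -0.006 0 0 0.045;-0.046 -0.006 0 0 0.045;-0.046 -0.006 0 0 0.045")

```text
t: 17.5
tcp_pos: [0.4892, -0.2512, 0.2702]
tcp_rot: [-1.838, -2.548, -0.0]
wrist_force: [-1.6, 0.6, -3.1]
grip_width: 0.565
finger_force: 45.0
```

Run:
```python
from h import *
go((.4889,-.2558,.16),.32+np.pi/2)
print(bot.state()['wrist_force'],bot.state()['joint_positions'].round(2))
# scene: visible blue + bright cap pixels vs model
st=bot.state();yaw=1.8908;g=st["tcp_pos"];a=np.array([np.cos(yaw),np.sin(yaw),0])
f=np.array([g[0],g[1],g[2]-.083])-.084*a
for h in(0,.079,.105,.147,.158): print(h,np.round(proj("scene",f+a*h),1),np.round(proj("top",f+a*h),1))
for n,b in(("scene",(340,80,470,240)),("top",(370,170,500,290))):
    ys,xs=np.nonzero(blue(n,b)); print(n,len(xs),xs.min(),xs.max(),ys.min(),ys.max())
    im=bot.grab_frame(n);np.save(n+"1.npy",im)
im=np.load("scene1.npy").astype(int);p=np.array(proj("scene",f+a*.158)).astype(int)
print(im[p[1]-10:p[1]+12:2,p[0]-14:p[0]+16:2].min(2))
```

```text
t 17.5 grasp [ 0.4892 -0.2512  0.1922] yaw 1.8915 z [-0.e+00  2.e-04 -1.e+00] -> shift [-0.0043 -0.0017  0.0322] spin 0.04
[-1.60621392  0.5955561  -3.06868033] [-0.63  0.18  1.64  0.    1.32 -0.95]
0 [415.8 121. ] [482.6 229.9]
0.079 [411.5 140.1] [447.9 241.1]
0.105 [410.  146.7] [436.4 244.8]
0.147 [407.6 157.8] [417.8 250.8]
0.158 [406.9 160.8] [413.  252.4]
scene 603 400 424 114 154
top 596 423 459 228 258
[[143 106 107  64  40  42  92 154 149  70  46  42  38  42  80]
 [118 109  88  44  49 119 183 192 209 189  99  44  45  40  97]
 [112 107  58  41  52 169 179 212 199 182  99  87  37  49 103]
 [147 143  41  48  77 145 145 112 153 201 172  95  34  33  92]
 [124 121  38  36  77 118 122 125 126 125 143  84  35  30 102]
 [ 93  72  39  40  69 107 110 115 114 119 126  48  38  42  98]
 [ 91  59  39  40  38  92  98 101  99 103  99  31  36  51  79]
 [ 56  35  37  41  40  41  75  91  95  81  38  41  36  48  61]
 [ 55  41  42  40  38  53  57  54  48  37  39  27  34  47  50]
 [ 54  40  40  38  40  53  55  56  44  37  32  42  38  55  55]
 [ 43  38  42  39  38  57  57  55  34  39  35  36  36  55  52]]
```

Predicted cap centre (406.9,160.8); observed cap face ≈ (407,160). So the bottle is level and held where I expected. Lower it.

Emit:
drive_tool(targets="-0.004 -0.0015 0.01 0 0.045;-0.004 -0.0015 0.03 0 0.045;-0.004 -0.0015 0.05 0 0.045;-0.004 -0.0015 0.07 0 0.045;-0.004 -0.0015 0.085 0 0.045;-0.004 -0.0015 0.093 0 0.045;-0.004 -0.0015 0.096 0 0.045;-0.004 -0.0015 0.096 0 0.045;-0.004 -0.0015 0.096 0 0.045")

```text
t: 18.82
tcp_pos: [0.4895, -0.2565, 0.175]
tcp_rot: [1.838, 2.546, -0.0]
wrist_force: [-0.2, 0.5, -2.9]
grip_width: 0.566
finger_force: 45.0
```

Run:
```python
from h import *
go((.4889,-.2558,.089),.32+np.pi/2)
print(bot.state()['wrist_force'],bot.state()['moment'])
```

```text
t 18.825 grasp [ 0.4896 -0.2566  0.097 ] yaw 1.8907 z [ 0.0013 -0.001  -1.    ] -> shift [ 0.001  -0.0004  0.008 ] spin -0.0
[-0.21050384  0.54069236 -2.92688556] [-0.06859018  0.05554476  0.02390949]
```

Emit:
drive_tool(targets="0 0 0.002 0 0.045;0 0 0.004 0 0.045;0 0 0.005 0 0.045;0 0 0.006 0 0.045;0 0 0.007 0 0.045;0 0 0.008 0 0.045;0 0 0.008 0 0.045", grip_force=15)

```text
t: 19.7
tcp_pos: [0.4896, -0.2562, 0.1668]
tcp_rot: [1.839, 2.546, 0.001]
wrist_force: [0.7, 2.2, 1.7]
grip_width: 0.566
finger_force: 15.0
```

Run:
```python
from h import *
go((.4889,-.2558,.089),.32+np.pi/2)
print(bot.state()['wrist_force'],bot.state()['moment'])
```

```text
t 19.7 grasp [ 0.4897 -0.2562  0.0888] yaw 1.8907 z [ 1.3e-03 -2.0e-04 -1.0e+00] -> shift [ 0.0006 -0.0006 -0.0002] spin -0.0
[0.67056849 2.15020794 1.65732513] [ 0.32181534 -0.07038004  0.10346945]
```

Contact is at the expected height, with the rollers carrying the load. Ease the grip, then open.

Emit:
drive_tool(targets="0 0 0.001 0 0.045;0 0 0.001 0 0.045;0 0 0.001 0 0.045;0 0 0.001 0 0.054;0 0 0.001 0 0.058;0 0 0.001 0 0.062;0 0 0.001 0 0.068;0 0 0.001 0 0.074;0 0 0.001 0 0.08;0 0 0.001 0 0.08", grip_force=3)

```text
t: 20.95
tcp_pos: [0.4891, -0.2562, 0.1651]
tcp_rot: [-1.839, -2.547, 0.0]
wrist_force: [-0.3, -0.2, -0.3]
grip_width: 0.847
finger_force: 0.0
```

Emit:
drive_tool(targets="0 0 0 0 0.08;0 0 -0.02 0 0.08;0 0 -0.05 0 0.08;0 0 -0.09 0 0.08;0.03 0 -0.13 0 0.08;0.08 0 -0.15 0 0.08;0.14 0 -0.15 0 0.08;0.2 0 -0.15 0 0.08;0.25 0 -0.15 0 0.08;0.25 0 -0.15 0 0.08")

```text
t: 22.2
tcp_pos: [0.4093, -0.0165, 0.3152]
tcp_rot: [1.833, 2.551, 0.001]
wrist_force: [0.9, -0.6, -0.2]
grip_width: 0.854
finger_force: 0.0
```

Run:
```python
from h import *
x,y,th=.4905,-.2605,.32
c,n=np.cos(th),np.sin(th);w=lambda a,b:(x+c*a-n*b,y+n*a+c*b,0)
f=np.array(w(0,-.079));p=[f[0],f[1],th+np.pi/2]
for cam,b in(("scene",(340,80,470,240)),("top",(370,170,500,290))):
    k=blue(cam,b);ys,xs=np.nonzero(k);m=sil(cam,p,.084)>.5;yy,xx=np.nonzero(m)
    print(cam,k.sum(),xs.min(),xs.max(),ys.min(),ys.max(),"centroid",xs.mean().round(1),ys.mean().round(1)," model",m.sum(),xx.min(),xx.max(),yy.min(),yy.max(),xx.mean().round(1),yy.mean().round(1))
# PCA axis in top, back to world
    q=np.array([ray(cam,(u,v),.1)[:2] for u,v in zip(xs,ys)]);print(" centre in roller",np.array([[c,n],[-n,c]])@(q.mean(0)-[x,y]))
    e=np.linalg.svd(q-q.mean(0),full_matrices=False)[2][0];print(" axis angle off",(np.arctan2(e[1],e[0])%np.pi)-(th+np.pi/2))
# arm bar angle: darkest line fit in top
im=bot.grab_frame("top").astype(float).mean(2);c_=[]
R=np.array([[c,-n,0],[n,c,0],[0,0,1]])
for q in np.arange(1.8,2.16,.025):
    v=[im[int(round(b)),int(round(a))] for a,b in (proj("top",R@np.array([.066-.106*np.cos(q),yy,.127+.106*np.sin(q)])+[x,y,0]) for yy in np.linspace(-.03,.01,15))]
    c_.append((round(q,3),round(np.mean(v),1)))
print(c_)
go((.4889,-.2558,.089),th+np.pi/2)
cv2.imwrite("pics/j.png",im)
```

```text
scene 72 395 413 172 178 centroid 403.8 174.7  model 791 395 419 141 184 406.7 162.3
 centre in roller [0.00044147 0.04889001]
 axis angle off -1.549417832439773
top 1364 415 474 221 256 centroid 444.3 238.5  model 1332 414 473 221 256 443.4 239.0
 centre in roller [ 0.00193625 -0.01492101]
 axis angle off -0.002053261065791512
[(np.float64(1.8), np.float64(88.0)), (np.float64(1.825), np.float64(94.2)), (np.float64(1.85), np.float64(99.6)), (np.float64(1.875), np.float64(102.7)), (np.float64(1.9), np.float64(104.0)), (np.float64(1.925), np.float64(96.1)), (np.float64(1.95), np.float64(64.2)), (np.float64(1.975), np.float64(24.4)), (np.float64(2.0), np.float64(9.2)), (np.float64(2.025), np.float64(9.5)), (np.float64(2.05), np.float64(27.7)), (np.float64(2.075), np.float64(69.8)), (np.float64(2.1), np.float64(107.4)), (np.float64(2.125), np.float64(119.6)), (np.float64(2.15), np.float64(120.2))]
t 22.35 grasp [ 0.411  -0.0196  0.2374] yaw 1.8904 z [ 8.e-04 -8.e-04 -1.e+00] -> shift [-0.2486 -0.0003  0.1487] spin -0.02[ WARN:0@4.535] global loadsave.cpp:1063 imwrite_ Unsupported depth image for selected encoder is fallbacked to CV_8U.
```

The top mask extents (415–474, 221–256) match the seated model (414–473, 221–256), and the axis is off by 0.002 rad, so the bottle is seated. The arm reads q ≈ 2.01. Next: grip the bar from above.

```bash
cat > bar.py <<'E'
from h import *
import sys
x,y,th=.4905,-.2605,.32
c,n=np.cos(th),np.sin(th);w=lambda a,b,z:np.array((x+c*a-n*b,y+n*a+c*b,z))
bar=lambda q,up=.010:w(.066-.106*np.cos(q),-.005,.127+.106*np.sin(q)+up)
s=bot.state();R=Ro.from_rotvec(s["tcp_rot"]).as_matrix();g=s["tcp_pos"]+.078*R[:,2]
print(s["t"],s["wrist_force"].round(1),s["finger_force"])
print("now in roller",np.round([c*(g[0]-x)+n*(g[1]-y),-n*(g[0]-x)+c*(g[1]-y),g[2]],4))
for a in sys.argv[1:]:
    q=float(a);print(q,(R.T@(bar(q)-g)).round(4), "spin",round(-np.degrees(th+np.pi/2-np.arctan2(R[1,0],R[0,0])),2))
E
python3 bar.py 2.013
```

```text
22.35 [ 0.9 -0.1  1. ] 0.0
now in roller [0.0003 0.2537 0.2374]
2.013 [-0.2587  0.1112  0.0049] spin -0.02
```

Emit:
drive_tool(targets="0 0.02 -0.05 0 0.07;-0.02 0.05 -0.07 0 0.06;-0.06 0.08 -0.07 0 0.05;-0.11 0.1 -0.07 0 0.05;-0.16 0.111 -0.07 0 0.05;-0.21 0.111 -0.07 0 0.05;-0.245 0.111 -0.07 0 0.05;-0.258 0.111 -0.07 0 0.05;-0.258 0.111 -0.07 0 0.05;-0.258 0.111 -0.07 0 0.05", grip_force=15)

```text
t: 23.6
tcp_pos: [0.5968, -0.2281, 0.3852]
tcp_rot: [-1.838, -2.547, -0.001]
wrist_force: [0.7, 0.7, 0.6]
grip_width: 0.532
finger_force: 0.0
```

```bash
python3 bar.py 2.013
python3 - <<'E'
from h import *
# bar in scene: check predicted q by dark line
x,y,th=.4905,-.2605,.32
c,n=np.cos(th),np.sin(th);im=bot.grab_frame("scene").astype(float).mean(2)
for q in np.arange(1.85,2.16,.03):
    v=[]
    for yy in np.linspace(-.03,.01,12):
        a=.066-.106*np.cos(q);p=proj("scene",(x+c*a-n*yy,y+n*a+c*yy,.127+.106*np.sin(q)));v.append(im[round(p[1]),round(p[0])])
    print(round(q,2),round(np.mean(v)),end="; ")
E
```

```text
23.6 [0.7 0.7 0.6] 0.0
now in roller [ 0.1111 -0.0026  0.3072]
2.013 [-0.0024  0.0003  0.0744] spin 0.03
1.85 92; 1.88 97; 1.91 100; 1.94 102; 1.97 60; 2.0 41; 2.03 43; 2.06 39; 2.09 107; 2.12 172; 2.15 183;
```

Emit:
drive_tool(targets="-0.002 0 0.02 0 0.05;-0.002 0 0.045 0 0.05;-0.002 0 0.065 0 0.05;-0.002 0 0.074 0 0.05;-0.002 0 0.074 0 0.05;-0.002 0 0.074 0 0.03;-0.002 0 0.074 0 0.015;-0.002 0 0.074 0 0.005;-0.002 0 0.074 0 0.005;-0.002 0 0.074 0 0.005")

```text
t: 24.9
tcp_pos: [0.5978, -0.2309, 0.3115]
tcp_rot: [1.839, 2.546, 0.0]
wrist_force: [0.2, -0.0, 0.3]
grip_width: 0.132
finger_force: 15.0
```

```bash
python3 bar.py 2.0 1.9 1.8 1.7 1.6 1.5 1.4 1.3 1.2 1.1 1.0
```

```text
24.9 [ 0.2 -0.   0.3] 15.000119805335999
now in roller [ 0.1112 -0.0057  0.2335]
2.0 [ 0.0007 -0.0011  0.0001] spin -0.01
1.9 [ 0.0006 -0.0109 -0.0038] spin -0.01
1.8 [ 0.0006 -0.0211 -0.0067] spin -0.01
1.7 [ 0.0006 -0.0315 -0.0086] spin -0.01
1.6 [ 0.0006 -0.0421 -0.0095] spin -0.01
1.5 [ 0.0006 -0.0527 -0.0093] spin -0.01
1.4 [ 0.0006 -0.0632 -0.008 ] spin -0.01
1.3 [ 0.0006 -0.0736 -0.0057] spin -0.01
1.2 [ 0.0006 -0.0836 -0.0023] spin -0.01
1.1 [ 0.0006 -0.0933  0.002 ] spin -0.01
1.0 [ 0.0006 -0.1025  0.0072] spin -0.01
```

The fingers hold the bar (opening 12.4 mm). Swing along the arc.

Emit:
drive_tool(targets="0 -0.005 -0.002 0 0.005;0 -0.011 -0.004 0 0.005;0 -0.021 -0.0065 0 0.005;0 -0.0315 -0.0085 0 0.005;0 -0.042 -0.0095 0 0.005;0 -0.0525 -0.0095 0 0.005;0 -0.063 -0.008 0 0.005;0 -0.0735 -0.0055 0 0.005;0 -0.0835 -0.0025 0 0.005;0 -0.0835 -0.0025 0 0.005")

```text
t: 26.15
tcp_pos: [0.5168, -0.2575, 0.3127]
tcp_rot: [-1.839, -2.544, 0.003]
wrist_force: [-0.3, -1.2, 0.6]
grip_width: 0.129
finger_force: 15.0
```

```bash
python3 bar.py 1.2 1.1 1.0 .9 .8 .7 .6 .5 .4 .3
```

```text
26.15 [-0.3 -1.2  0.6] 14.995045512914658
now in roller [ 0.0257 -0.0053  0.2347]
1.2 [ 0.0003  0.0019 -0.0011] spin -0.07
1.1 [ 0.0003 -0.0078  0.0032] spin -0.07
1.0 [ 0.0003 -0.0169  0.0085] spin -0.07
0.9 [ 0.0002 -0.0255  0.0147] spin -0.07
0.8 [ 0.0002 -0.0335  0.0217] spin -0.07
0.7 [ 0.0002 -0.0407  0.0295] spin -0.07
0.6 [ 0.0002 -0.0471  0.038 ] spin -0.07
0.5 [ 0.0002 -0.0526  0.047 ] spin -0.07
0.4 [ 0.0001 -0.0572  0.0566] spin -0.07
0.3 [ 0.0001 -0.0608  0.0665] spin -0.07
```

Emit:
drive_tool(targets="0 -0.009 0.004 0 0.005;0 -0.018 0.009 0 0.005;0 -0.027 0.015 0 0.005;0 -0.035 0.0225 0 0.005;0 -0.042 0.030 0 0.005;0 -0.0485 0.0385 0 0.005;0 -0.054 0.0475 0 0.005;0 -0.0585 0.057 0 0.005;0 -0.0585 0.057 0 0.005;0 -0.0585 0.057 0 0.005")

```text
t: 27.4
tcp_pos: [0.4625, -0.2754, 0.2561]
tcp_rot: [-1.839, -2.546, 0.001]
wrist_force: [0.3, 0.2, -1.5]
grip_width: 0.129
finger_force: 15.0
```

Emit:
drive_tool(targets="0 0 0 0 0.02;0 0 0 0 0.035;0 0 0 0 0.05;0 0 -0.01 0 0.05;0 0 -0.04 0 0.05;0 0 -0.08 0 0.05;0.03 0 -0.12 0 0.05;0.08 0 -0.14 0 0.05;0.14 0 -0.14 0 0.05;0.2 0 -0.14 0 0.05")

```text
t: 28.65
tcp_pos: [0.3993, -0.0842, 0.3981]
tcp_rot: [1.839, 2.544, 0.001]
wrist_force: [-0.4, 0.2, 0.2]
grip_width: 0.53
finger_force: 0.0
```

Emit:
drive_tool(targets="0.05 0 0 0 0.05;0.1 0 0 0 0.05;0.1 0 0 0 0.05;0.1 0 0 0 0.05;0.1 0 0 0 0.05;0.1 0 0 0 0.05;0.1 0 0 0 0.05;0.1 0 0 0 0.05;0.1 0 0 0 0.05;0.1 0 0 0 0.05")

```text
t: 29.9
tcp_pos: [0.3685, 0.0093, 0.3966]
tcp_rot: [-1.839, -2.547, 0.0]
wrist_force: [0.1, 0.3, 0.2]
grip_width: 0.536
finger_force: 0.0
```

```bash
cat > chk.py <<'E'
from h import *
x,y,th=.4905,-.2605,.32
c,n=np.cos(th),np.sin(th)
print(bot.state()["t"])
for cam in("top","scene"):
    im=bot.grab_frame(cam).astype(float).max(2)
    for q in np.arange(-.3,.55,.05):
        v=[]
        for yy in np.linspace(-.03,.01,12):
            a=.066-.106*np.cos(q);p=proj(cam,(x+c*a-n*yy,y+n*a+c*yy,.127+.106*np.sin(q)));v.append(im[round(p[1]),round(p[0])])
        print(round(q,2),round(np.mean(v)),end="; ")
    print()
f=np.array([x+n*.079,y-c*.079]);p=[*f,th+np.pi/2]
for cam in("top","scene"):
    ys,xs=np.nonzero(blue(cam,(385,100,500,290)));yy,xx=np.nonzero(sil(cam,p,.084)>.5)
    print(cam,len(xs),xs.min(),xs.max(),ys.min(),ys.max(),"model",xx.min(),xx.max(),yy.min(),yy.max())
E
python3 chk.py
```

```text
29.9
-0.3 15; -0.25 10; -0.2 9; -0.15 9; -0.1 11; -0.05 11; -0.0 12; 0.05 15; 0.1 20; 0.15 24; 0.2 25; 0.25 28; 0.3 33; 0.35 32; 0.4 35; 0.45 37; 0.5 37; 
-0.3 60; -0.25 56; -0.2 51; -0.15 52; -0.1 46; -0.05 59; -0.0 65; 0.05 74; 0.1 75; 0.15 83; 0.2 92; 0.25 97; 0.3 102; 0.35 101; 0.4 99; 0.45 87; 0.5 71; 
top 1173 401 474 128 256 model 414 473 221 256
scene 158 395 416 154 180 model 395 419 141 184
```

The bar appears near level. Wait for it to finish sinking with the arm moved out of view, then compare frames.

Emit:
drive_tool(targets="0.05 0 0 0 0.05;0.1 0 0 0 0.05;0.15 0 0 0 0.05;0.2 0 0 0 0.05;0.25 0 0 0 0.05;0.25 0 0 0 0.05;0.25 0 0 0 0.05;0.25 0 0 0 0.05;0.25 0 0 0 0.05;0.25 0 0 0 0.05")

```text
t: 31.35
tcp_pos: [0.2903, 0.246, 0.3967]
tcp_rot: [1.842, 2.545, 0.0]
wrist_force: [-0.5, -0.1, 0.1]
grip_width: 0.531
finger_force: 0.0
```

```bash
python3 chk.py; python3 -c "
from h import *
np.save('s1.npy',bot.grab_frame('scene'));np.save('t1.npy',bot.grab_frame('top'))"
```

```text
31.35
-0.3 14; -0.25 10; -0.2 8; -0.15 10; -0.1 11; -0.05 10; -0.0 10; 0.05 14; 0.1 18; 0.15 23; 0.2 24; 0.25 27; 0.3 32; 0.35 32; 0.4 33; 0.45 36; 0.5 37; 
-0.3 120; -0.25 122; -0.2 124; -0.15 126; -0.1 128; -0.05 128; -0.0 128; 0.05 129; 0.1 129; 0.15 130; 0.2 130; 0.25 129; 0.3 130; 0.35 129; 0.4 128; 0.45 128; 0.5 127; 
top 1171 401 474 128 256 model 414 473 221 256
scene 279 395 406 148 177 model 395 419 141 184
```

Emit:
drive_tool(targets="0 0 0 0 0.05;0 0 0 0 0.05;0 0 0 0 0.05;0 0 0 0 0.05;0 0 0 0 0.05;0 0 0 0 0.05;0 0 0 0 0.05;0 0 0 0 0.05;0 0 0 0 0.05;0 0 0 0 0.05")

```text
t: 32.9
tcp_pos: [0.2899, 0.2466, 0.3966]
tcp_rot: [-1.839, -2.547, 0.0]
wrist_force: [-0.1, -0.1, -0.6]
grip_width: 0.53
finger_force: 0.0
```

Emit:
drive_tool(targets="0 0 0 0 0.05;0 0 0 0 0.05;0 0 0 0 0.05;0 0 0 0 0.05;0 0 0 0 0.05;0 0 0 0 0.05;0 0 0 0 0.05;0 0 0 0 0.05;0 0 0 0 0.05;0 0 0 0 0.05")

```text
t: 34.15
tcp_pos: [0.2899, 0.2466, 0.3967]
tcp_rot: [-1.839, -2.547, 0.0]
wrist_force: [0.7, 1.0, 0.3]
grip_width: 0.531
finger_force: 0.0
```

```bash
python3 chk.py
python3 - <<'E'
from h import *
for n,o,b in(("scene","s1.npy",(slice(100,225),slice(365,440))),("top","t1.npy",(slice(180,285),slice(375,490)))):
    d=np.abs(bot.grab_frame(n).astype(int)-np.load(o).astype(int)).max(2)[b];print(n,"changed >40:",(d>40).sum(),"mean",d.mean().round(2))
# bystanders moved?
for n,b,im in (("top",(slice(100,240),slice(180,345)),"top"),("scene",(slice(175,350),slice(240,290)),"scene")):
    d=np.abs(bot.grab_frame(n).astype(int)-cv2.imread(f"pics/{im}0.png")[:,:,::-1].astype(int)).max(2)[b];ys,xs=np.nonzero(d>45);print(n,len(xs),xs.mean()+b[1].start if len(xs) else 0,ys.mean()+b[0].start if len(xs) else 0)
E
```

```text
34.15
-0.3 14; -0.25 11; -0.2 9; -0.15 10; -0.1 10; -0.05 10; -0.0 11; 0.05 14; 0.1 19; 0.15 23; 0.2 24; 0.25 27; 0.3 32; 0.35 32; 0.4 33; 0.45 36; 0.5 37; 
-0.3 120; -0.25 121; -0.2 123; -0.15 125; -0.1 127; -0.05 128; -0.0 129; 0.05 129; 0.1 129; 0.15 129; 0.2 129; 0.25 130; 0.3 130; 0.35 129; 0.4 129; 0.45 128; 0.5 128; 
top 1173 401 474 128 256 model 414 473 221 256
scene 278 395 406 148 177 model 395 419 141 184
scene changed >40: 8 mean 3.34
top changed >40: 0 mean 1.51
top 320 329.875 179.446875
scene 29 269.51724137931035 284.2758620689655
```

The scene is static: no change over 2.8 s, the arm has sunk to its rest, the bottle is on the seat, and the other bottles and cup are unmoved. Hand in.

```bash
python3 -c "
from rig import bot
print(bot.job_done())"
```

```text
the job is handed in; nothing more can be done
None
```

I handed the job in at about 34 s, and no pass or fail result came back: the blue bottle lies on both rollers with its foot at the arm's end, and the hold-down arm has come to rest close to level (read to about 0.1 rad). The wheel's pressure on the bottle was not measured, only inferred from the arm having stopped there.

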